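Clear the warm-up station: open its sprung hood, unclip the converters, row them up

ROBOT

A 7-joint arm with a two-finger parallel gripper is mounted at the origin on a cart in front of the work surface, level with it; the furniture and walls round the work are solid. World frame = base frame: x ahead of the robot, y to its left, z up, the work surface at z = 0. Lengths are in m, angles in rad, forces in N, time in s.
With the tool pointing down it reaches from about 0.4 to 0.85 m from the base axis. Payload 6.9 kg.
Tool frame: the origin (TCP) lies midway between the tips of the shut fingers; the grasp point (between the pads) lies behind it (ctrl.pinch_z is the z of the grasp point in the tool frame, in m); z points along the fingers, y is the direction in which the jaws open and shut (so a half turn about z gives the same grasp; the last joint's range is limited). The gripper opens to 85 mm and grips with 20 to 120 N. Pads are 22 mm wide; open, the fingers measure 114 mm over their backs; the gripper's body (76 mm by 85 mm) begins 54 mm behind the grasp point. The pads swing forward as they close: fully open they stand 13 mm farther back than shut.
Start: joints at [-1.226, 0.507, -0.238, 1.5, 0.126, 1.149, -0.155], TCP at [0.148, 0.607, 0.231] pointing down, gripper open.
Joint ranges: [-3.08, 3.08], [-0.24, 2.05], [-1.43, 1.35], [0, 2.5], [-1.52, 4.66], [0.17, 1.96], [-2.89, 2.89]. Speed limits (rad/s): [2.39, 2.39, 3.14, 3.14, 3.14, 3.14, 3.14].

INTERFACE

Orientations are given as a unit quaternion [w, x, y, z].
In Python, from station import ctrl, get_state, vision, ticket, models gives the robot as it stands. Calls block until the motion is done:
- ctrl.movep(position, orientation): joint-space move of the TCP to a pose.
- ctrl.movel(position, frame=None, max_speed=0.15): straight line of the TCP; frame=None keeps the orientation; max_speed is the mean speed in m/s.
- ctrl.set_joints(angles): joint-space move.
- ctrl.ungrasp() and ctrl.close_gripper(force=None): open the fingers fully, or close them until they stop; force is the grip in N (None keeps the last).
- ctrl.pause(seconds).
- ctrl.ik(position, orientation): joint angles nearest the present ones, or None.
- get_state(): the state.
- vision.grab_frame(name): name is "scene" or "top" or "wrist"; returns (picture, depth): 420x560x3 uint8, blue, green, red; 420x560 float32, m along the optical axis (not along the pixel's ray), 0 where there is no reading.
- vision.camera_info(name): a dict with "mtx" (3x3 intrinsics, pixels), "dist_coeffs" ([k1, k2, p1, p2, k3] as OpenCV has them; the pictures are not rectified), "R" (3x3) and "t" (3): a world point X has camera coordinates R X + t; the wrist camera has in their place "hand_eye" (4x4, takes a point from camera to tool coordinates, whose origin is the TCP and whose axes are the flange's). Camera axes: x right, y down, z forward; pixel columns grow to the right and rows downward; lengths in m; the calibration is good to about 2 mm. A picture is of the moment at which its call begins: read the wrist's pose just before it. camera_info takes no time and is no camera call.
A pose or a line that the arm cannot do raises ctrl.Unreachable and nothing moves.
- ticket.close_job(): hands the job in, once; it reports no verdict.
Trained networks look in the newest picture that a camera, given by its name, has taken for a name from the list of things; names that differ only in an ending like _2 or _b are one class to them, and where a whole thing is asked for, a point or a joint stands for the part that bears it (a point fixed in the world has none). Each returns a list of dicts, best first, with "p" (0 to 1); they miss things now and then, are a little off and sometimes report something else, mostly with a low value. They report only what shows in the picture. A call takes as long as a camera call.
- models.recognise(camera, target): "point" ([column, row] in pixels, amid what is visible of it).
- models.masks_of(camera, target): "mask" (420x560 bool, what is visible of it) and "point" ([column, row] in pixels, amid what is visible of it).
The state is a dict: "time": time; "qpos": joint angles; "qd": joint speeds; "tau": joint torques, N m; "tcp_pos": TCP position; "eef_rot": TCP orientation; "contact_force": force on the tool from outside, world axes, zero at the start; "wrist_torque": the same for the moment, N m; "width": finger opening in m.
Only numpy, scipy, OpenCV 4.12 (cv2) and the standard library are available. Lean on these libraries where they do the work, as an engineer would, in place of code of your own. Each camera call takes 0.05 s, during which the arm holds its last target.

TASK

The signal converters under the clear hood of the warm-up station are ready for checking. Swing the hood up past its springs so that it stays fully open by itself, pull every converter straight up off its sprung rail catch, and stand them all upright side by side in one neat row along the low aluminium shelf, each lying square across the shelf between its two edges and with less than a finger's breadth between neighbours. When all are on the shelf, swing the hood fully shut again; leave the gauge, the mouse and the tin beside the work where they are.

Things in the scene. Friction and masses are not known exactly. Their poses are not given: they have to be found in the camera images.
- hood_hinge (a point): Middle of the hinge pin of the hood of clear sheet on the warm-up station, a fixed grey box 210 x 250 mm and 45 mm high; 52 mm above the bench. x points to the station's rear, y along the pin, z up. The shut hood reaches 170 mm forward of the pin, is 240 mm wide and 123 mm above the bench at its top. Open, it stands behind the pin line, leaning back.
- hood (a joint): Hood angle, rad: 0 shut, 1.85 fully open against its stop. Hood 0.45 kg; two tension springs with the weight close it by themselves below about 0.95 rad and carry it on to the stop beyond that, damped, within 2 s. At the handle, opening takes about 4 N at first and closing from fully open 3.5 N, falling to nothing at 0.95 rad, plus 2 N for each rad/s.
- handle (a point): Middle of the round bar handle on the hood's front, on the bar's axis; moves with the hood. Bar 12 mm thick along its y (parallel to the pin), 98 mm free between two posts, 42 mm off the hood's face. Shut: 212 mm in front of the pin, 36 mm above it, x to the rear, z up; x and z turn with the hood, so fully open the bar stands on top, about 0.25 m above the bench.
- rail (a point): On the station, at bench + 45 mm, below the middle of the mounting rail, 95 mm in front of the hinge pin; axes as the hinge's. The rail runs along y, with four seats for converters at y = -0.078, -0.026, 0.026, 0.078; terminal blocks 32 mm high flank each seat with 2 mm play. A sprung roll catch in front of each seat lets a converter go when it is pulled straight up with 5 to 10 N, within the first 12 mm.
- shelf_top (a point): Centre of the top face of the fixed low shelf, 30 mm above the bench. The face is 230 mm long (along its x axis, along which the row runs) and 113 mm wide between two upright edges, 7 mm high, along its long sides (y points across); the ends are open. z up.
- conv_1_mid (a point): Centre (32 mm above the underside) of a signal converter, a grey housing 64 mm high, 0.11 to 0.22 kg, z up. Lower 37 mm: 90 mm long (x; 80 mm above the foot), 36 mm wide (y). Above it a nose 45 mm long (x) and 36 mm wide, 27 mm high, centred: grip it across x (or y), tips above the shoulders. On the rail it lies with x across the rail, underside 45 mm above the bench. None if absent.
- conv_2_mid (a point): Centre (32 mm above the underside) of a signal converter, a grey housing 64 mm high, 0.11 to 0.22 kg, z up. Lower 37 mm: 90 mm long (x; 80 mm above the foot), 36 mm wide (y). Above it a nose 45 mm long (x) and 36 mm wide, 27 mm high, centred: grip it across x (or y), tips above the shoulders. On the rail it lies with x across the rail, underside 45 mm above the bench. None if absent.
- conv_3_mid (a point): Centre (32 mm above the underside) of a signal converter, a grey housing 64 mm high, 0.11 to 0.22 kg, z up. Lower 37 mm: 90 mm long (x; 80 mm above the foot), 36 mm wide (y). Above it a nose 45 mm long (x) and 36 mm wide, 27 mm high, centred: grip it across x (or y), tips above the shoulders. On the rail it lies with x across the rail, underside 45 mm above the bench. None if absent.
- conv_4_mid (a point): Centre (32 mm above the underside) of a signal converter, a grey housing 64 mm high, 0.11 to 0.22 kg, z up. Lower 37 mm: 90 mm long (x; 80 mm above the foot), 36 mm wide (y). Above it a nose 45 mm long (x) and 36 mm wide, 27 mm high, centred: grip it across x (or y), tips above the shoulders. On the rail it lies with x across the rail, underside 45 mm above the bench. None if absent.
- gauge_small_1: Dial gauge lying on the bench, 85 x 69 x 21 mm, origin under its centre; a bystander, not to be moved.
- mouse: Computer mouse on the bench, 107 x 55 x 36 mm, origin under its centre; a bystander, not to be moved.
- o_ring_tin: Round tin, 70 mm across and 26 mm high, origin under its centre; a bystander, not to be moved.

How it is judged:
On the way, in this order (a step that is already met when the one before it is completed fails the run):
1. the hood stands open by itself, let go (value of joint hood above 1.6 rad and contact force between hood and the fingers below 0.1 N and contact force between hood and the arm below 0.1 N), for 0.3 s.
2. with the hood open, every converter stands in the row on the shelf, let go (value of joint hood above 1.6 rad and z of conv_1_mid in the frame of shelf_top between 0.027 and 0.037 m and x of conv_1_mid in the frame of shelf_top between -0.1 and 0.1 m and y of conv_1_mid in the frame of shelf_top between -0.012 and 0.012 m and angle between each of conv_1_mid, conv_2_mid, conv_3_mid, conv_4_mid's own z axis and vertical below 0.12 rad and angle between the x axis of each of conv_1_mid, conv_2_mid, conv_3_mid, conv_4_mid and the y axis of shelf_top, either way round below 0.16 rad and (horizontal distance between conv_1_mid and conv_2_mid below 0.058 m or horizontal distance between conv_1_mid and conv_3_mid below 0.058 m or horizontal distance between conv_1_mid and conv_4_mid below 0.058 m) and z of conv_2_mid in the frame of shelf_top between 0.027 and 0.037 m and x of conv_2_mid in the frame of shelf_top between -0.1 and 0.1 m and y of conv_2_mid in the frame of shelf_top between -0.012 and 0.012 m and (horizontal distance between conv_2_mid and conv_1_mid below 0.058 m or horizontal distance between conv_2_mid and conv_3_mid below 0.058 m or horizontal distance between conv_2_mid and conv_4_mid below 0.058 m) and z of conv_3_mid in the frame of shelf_top between 0.027 and 0.037 m and x of conv_3_mid in the frame of shelf_top between -0.1 and 0.1 m and y of conv_3_mid in the frame of shelf_top between -0.012 and 0.012 m and (horizontal distance between conv_3_mid and conv_1_mid below 0.058 m or horizontal distance between conv_3_mid and conv_2_mid below 0.058 m or horizontal distance between conv_3_mid and conv_4_mid below 0.058 m) and z of conv_4_mid in the frame of shelf_top between 0.027 and 0.037 m and x of conv_4_mid in the frame of shelf_top between -0.1 and 0.1 m and y of conv_4_mid in the frame of shelf_top between -0.012 and 0.012 m and (horizontal distance between conv_4_mid and conv_1_mid below 0.058 m or horizontal distance between conv_4_mid and conv_2_mid below 0.058 m or horizontal distance between conv_4_mid and conv_3_mid below 0.058 m) and horizontal distance between conv_1_mid and conv_2_mid below 0.17 m and horizontal distance between each of conv_1_mid, conv_2_mid and conv_3_mid below 0.17 m and horizontal distance between each of conv_1_mid, conv_2_mid, conv_3_mid and conv_4_mid below 0.17 m and contact force between each of conv_1, conv_2, conv_3, conv_4 and the fingers below 0.1 N), for 0.2 s.
At the end, for the whole second after the job is handed in: Hood shut (under 0.04 rad); every converter upright on the shelf (0.12 rad), square across it (0.16 rad), centred between its edges (12 mm), its middle under 58 mm from the next one's, none over 170 mm apart; at rest. Earlier the hood stood open by itself, and was open when the row was completed (value of joint hood below 0.04 rad and contact force between hood and the fingers below 0.1 N and contact force between hood and the arm below 0.1 N and z of conv_1_mid in the frame of shelf_top between 0.027 and 0.037 m and x of conv_1_mid in the frame of shelf_top between -0.1 and 0.1 m and y of conv_1_mid in the frame of shelf_top between -0.012 and 0.012 m and angle between each of conv_1_mid, conv_2_mid, conv_3_mid, conv_4_mid's own z axis and vertical below 0.12 rad and angle between the x axis of each of conv_1_mid, conv_2_mid, conv_3_mid, conv_4_mid and the y axis of shelf_top, either way round below 0.16 rad and (horizontal distance between conv_1_mid and conv_2_mid below 0.058 m or horizontal distance between conv_1_mid and conv_3_mid below 0.058 m or horizontal distance between conv_1_mid and conv_4_mid below 0.058 m) and z of conv_2_mid in the frame of shelf_top between 0.027 and 0.037 m and x of conv_2_mid in the frame of shelf_top between -0.1 and 0.1 m and y of conv_2_mid in the frame of shelf_top between -0.012 and 0.012 m and (horizontal distance between conv_2_mid and conv_1_mid below 0.058 m or horizontal distance between conv_2_mid and conv_3_mid below 0.058 m or horizontal distance between conv_2_mid and conv_4_mid below 0.058 m) and z of conv_3_mid in the frame of shelf_top between 0.027 and 0.037 m and x of conv_3_mid in the frame of shelf_top between -0.1 and 0.1 m and y of conv_3_mid in the frame of shelf_top between -0.012 and 0.012 m and (horizontal distance between conv_3_mid and conv_1_mid below 0.058 m or horizontal distance between conv_3_mid and conv_2_mid below 0.058 m or horizontal distance between conv_3_mid and conv_4_mid below 0.058 m) and z of conv_4_mid in the frame of shelf_top between 0.027 and 0.037 m and x of conv_4_mid in the frame of shelf_top between -0.1 and 0.1 m and y of conv_4_mid in the frame of shelf_top between -0.012 and 0.012 m and (horizontal distance between conv_4_mid and conv_1_mid below 0.058 m or horizontal distance between conv_4_mid and conv_2_mid below 0.058 m or horizontal distance between conv_4_mid and conv_3_mid below 0.058 m) and horizontal distance between conv_1_mid and conv_2_mid below 0.17 m and horizontal distance between each of conv_1_mid, conv_2_mid and conv_3_mid below 0.17 m and horizontal distance between each of conv_1_mid, conv_2_mid, conv_3_mid and conv_4_mid below 0.17 m and linear speed of each of conv_1, conv_2, conv_3, conv_4 below 0.02 m/s); the robot touches nothing.
It fails at once if the gauge, the mouse or the tin beside the work was disturbed (moved over 25 mm) (distance of any of gauge_small_1, mouse, o_ring_tin from where it was at the start of the episode above 0.025 m).
Of conv_1, conv_2, conv_3, conv_4 only 3 to 4 are there at a start; the rules pass over those that are not, and their reading is None.
At some moment in a run one of conv_1, conv_2, conv_3, conv_4 may be knocked a few centimetres aside while the robot is not near it.
Once in a run the grip may slacken for a moment while it holds something.
It also fails if it takes over 210 s, if anything falls off the work surface, if the arm or the gripper's body presses on something with over 40 N, if the wrist force passes 120 N, or if a joint passes its speed limit or range.

## Working session

There is one attempt and no reset: what is moved stays moved. The work goes in short steps, each a Python script; the robot and the scene stay as the last script left them, time stands still between calls to the robot, and variables do not carry over. Pictures are saved under pics/ and viewed, and the job is handed in when it is done.

```bash
ls; mkdir -p pics
python3 - <<'E'
from station import ctrl,get_state,vision,models
import cv2,numpy as np
s=get_state(); print(s, ctrl.pinch_z)
for c in ["scene","top","wrist"]:
    im,d=vision.grab_frame(c); cv2.imwrite(f"pics/{c}0.png",im)
    ci=vision.camera_info(c); print(c,{k:np.round(v,4).tolist() for k,v in ci.items()})
    for t in ["conv_1_mid","handle","shelf_top","rail","hood","mouse","gauge_small_1","o_ring_tin"]:
        try: print(t,[(np.round(r["point"]).tolist(),round(r["p"],2)) for r in models.recognise(c,t)])
        except Exception as e: print(t,e)
E
```

```text
pics
{'time': 0.0, 'qpos': array([-1.22548392,  0.50835819, -0.23753801,  1.50115527,  0.12570793,
        1.14892624, -0.15475993]), 'qd': array([-4.47106653e-05,  8.55394271e-05,  2.09317140e-04,  3.89809100e-04,
       -1.21462349e-03,  1.18590327e-04, -9.86761061e-04]), 'tau': array([-1.42488479e-03, -6.20573401e+01, -2.18724534e+00, -2.49659640e+01,
        1.27082810e-02,  1.19070322e-02,  4.85070245e-05]), 'tcp_pos': array([0.14839877, 0.60658713, 0.23040978]), 'eef_rot': array([-9.17535336e-05,  1.19581926e-01,  9.92823903e-01, -9.23025485e-04]), 'contact_force': array([ 0.3049911 , -0.04756474,  0.21857703]), 'wrist_torque': array([ 0.04114935, -0.0002742 ,  0.05377587]), 'width': 0.0853821637427197} -0.0187
scene {'mtx': [[428.3421, 0.0, 288.6671], [0.0, 428.3421, 206.9599], [0.0, 0.0, 1.0]], 'dist_coeffs': [-0.0209, 0.0, 0.0, 0.0, 0.0], 'R': [[0.8508, -0.5254, -0.0076], [-0.2913, -0.4596, -0.839], [0.4373, 0.716, -0.5441]], 't': [-0.3714, 0.3474, 0.5481]}
conv_1_mid []
handle [([231.0, 206.0], 0.57)]
shelf_top [([351.0, 273.0], 0.82)]
rail [([232.0, 215.0], 0.65), ([258.0,
[... 360 characters left out ...]
 -0.9959]], 't': [0.2313, 0.5901, 1.1163]}
conv_1_mid []
handle [([263.0, 249.0], 0.57)]
shelf_top [([364.0, 206.0], 0.72)]
rail [([257.0, 250.0], 0.7), ([377.0, 285.0], 0.2)]
hood [([261.0, 254.0], 0.57)]
mouse [([354.0, 124.0], 0.64)]
gauge_small_1 [([378.0, 285.0], 0.72)]
o_ring_tin [([186.0, 277.0], 0.97)]
wrist {'mtx': [[372.3669, 0.0, 275.5408], [0.0, 372.3669, 212.4699], [0.0, 0.0, 1.0]], 'dist_coeffs': [-0.0999, 0.0, 0.0, 0.0, 0.0], 'hand_eye': [[-0.0006, -0.9624, -0.2717, 0.0674], [1.0, -0.0005, -0.0004, 0.0003], [0.0002, -0.2717, 0.9624, -0.1421], [0.0, 0.0, 0.0, 1.0]]}
conv_1_mid []
handle []
shelf_top []
rail [([76.0, 415.0], 0.56)]
hood []
mouse []
gauge_small_1 []
o_ring_tin []
```

View pics/scene0.png

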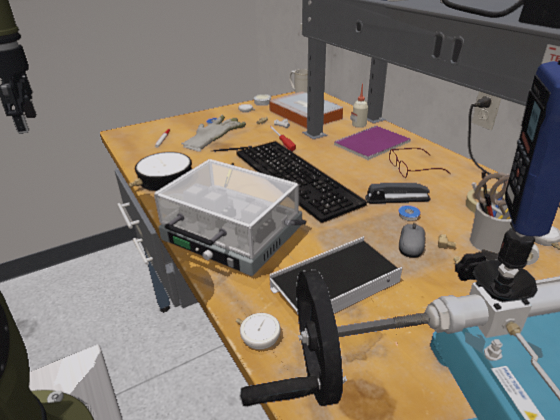

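View pics/top0.png

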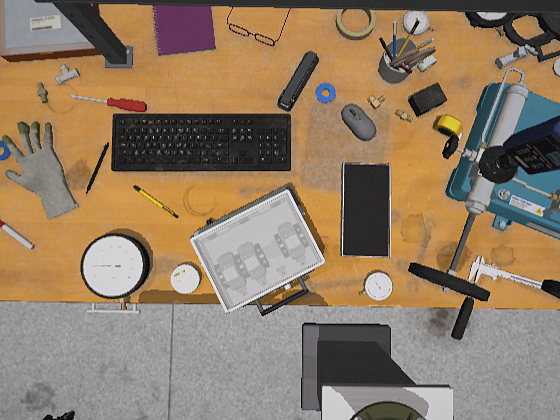

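View pics/wrist0.png

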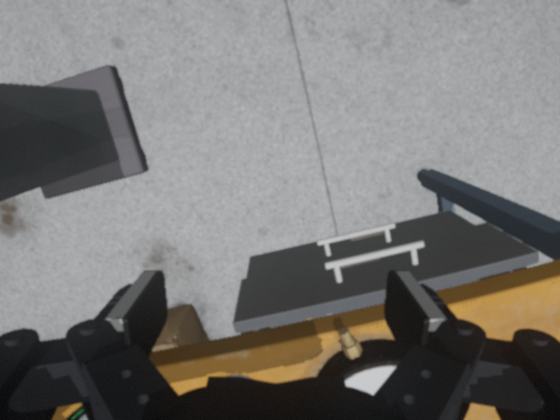

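```bash
cat > h.py <<'E'
from station import ctrl,get_state,vision,models
import cv2,numpy as np
from scipy.spatial.transform import Rotation as Rn
def ray(cam,uv):
    ci=vision.camera_info(cam); uv=np.atleast_2d(np.float64(uv))
    n=cv2.undistortPoints(uv[:,None],ci["mtx"],ci["dist_coeffs"])[:,0]
    d=np.c_[n,np.ones(len(n))]
    if cam=="wrist":
        s=get_state(); T=np.eye(4); w,x,y,z=s["eef_rot"]; T[:3,:3]=Rn.from_quat([x,y,z,w]).as_matrix(); T[:3,3]=s["tcp_pos"]
        M=T@ci["hand_eye"]; return M[:3,3], d@M[:3,:3].T
    R=np.array(ci["R"]);t=np.array(ci["t"]); return -R.T@t, d@R
def atz(cam,uv,z):
    c,d=ray(cam,uv); return c+d*((z-c[2])/d[:,2])[:,None]
def atd(cam,uv,dep):
    c,d=ray(cam,uv); return c+d*np.asarray(dep).reshape(-1,1)
def proj(cam,X):
    ci=vision.camera_info(cam); X=np.atleast_2d(np.float64(X))
    if cam=="wrist":
        s=get_state(); T=np.eye(4); w,x,y,z=s["eef_rot"]; T[:3,:3]=Rn.from_quat([x,y,z,w]).as_matrix(); T[:3,3]=s["tcp_pos"]
        M=np.linalg.inv(T@ci["hand_eye"]); R=M[:3,:3];t=M[:3,3]
    else: R=np.array(ci["R"]);t=np.array(ci["t"])
    return cv2.projectPoints(X,cv2.Rodrigues(R)[0],t,np.array(ci["mtx"]),np.array(ci["dist_coeffs"]))[0][:,0]
def cloud(cam,d):
    v,u=np.mgrid[0:420,0:560]; return atd(cam,np.c_[u.ravel(),v.ravel()],d.ravel()).reshape(420,560,3)
def q(Rm):
    x,y,z,w=Rn.from_matrix(Rm).as_quat(); return [w,x,y,z]
def tool(zdir,ydir):
    z=np.array(zdir,float);z/=np.linalg.norm(z); y=np.array(ydir,float); y-=z*(y@z); y/=np.linalg.norm(y)
    return np.c_[np.cross(y,z),y,z]
E
python3 - <<'E'
from h import *
im,d=vision.grab_frame("top"); im2,d2=vision.grab_frame("scene")
np.savez("d0.npz",im=im,d=d,im2=im2,d2=d2)
P=cloud("top",d)
print(np.round(atz("top",[[191,237],[292,186],[326,260],[228,311]],0.123),3))
# shelf
for t,c in [("shelf_top","top"),("hood","top"),("handle","top"),("conv_1_mid","top")]:
    for m in models.masks_of(c,t):
        mk=m["mask"]; print(t,m["p"],mk.sum(),np.round(np.median(P[mk],0),3), cv2.minAreaRect(np.argwhere(mk)[:,::-1].astype(np.float32)))
for name,p in dict(c1=(228,272),c2=(251,262),c3=(293,242),gap=(272,250),handle=(284,297),sh=(366,208)).items():
    print(name,np.round(P[p[1],p[0]],3))
print(np.round(atz("top",[[343,164],[388,164],[389,256],[342,256]],0.033),3))
cv2.imwrite("pics/zoom.png",cv2.resize(im[150:330,170:410],None,fx=3.3,fy=3.3,interpolation=cv2.INTER_CUBIC))
E
```

```text
[[0.5   0.462 0.123]
 [0.618 0.239 0.123]
 [0.454 0.161 0.123]
 [0.339 0.375 0.123]]
shelf_top 0.63 4680 [0.574 0.059 0.03 ] ((365.5, 209.5), (93.0, 51.0), 90.0)
hood 0.74 9837 [0.469 0.31  0.124] ((260.9160461425781, 258.37103271484375), (103.8602066040039, 112.40547180175781), 62.650123596191406)
handle 0.82 9925 [0.468 0.31  0.124] ((261.20001220703125, 258.9000244140625), (102.85911560058594, 113.14503479003906), 63.43495178222656)
c1 [0.424 0.378 0.124]
c2 [0.447 0.327 0.126]
c3 [0.492 0.235 0.124]
gap [0.474 0.281 0.126]
handle [ 0.358  0.253 -0.001]
sh [0.578 0.057 0.034]
[[0.686 0.114 0.033]
 [0.688 0.003 0.033]
 [0.463 0.001 0.033]
 [0.461 0.115 0.033]]
```

View pics/zoom.png

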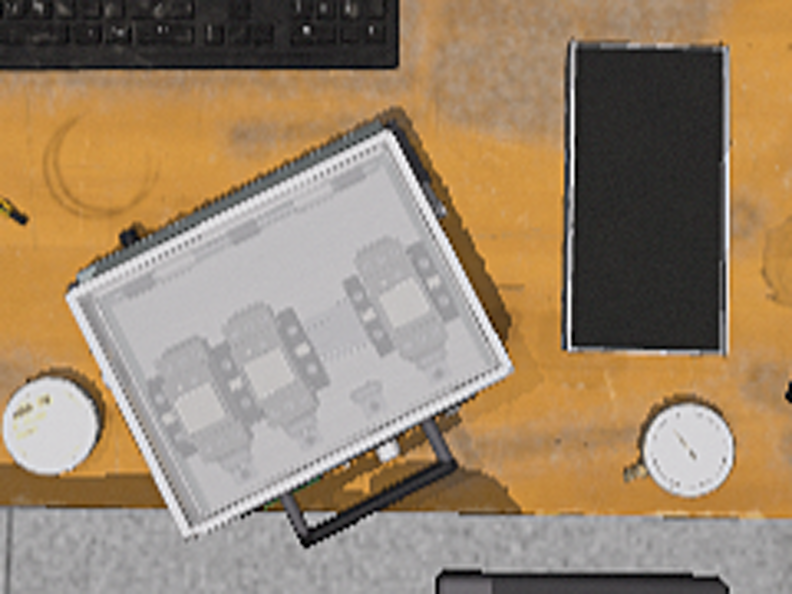

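Run:
```python
from h import *
D=np.load("d0.npz");P=cloud("top",D["d"]);P2=cloud("scene",D["d2"])
z=P[...,2]; m=(np.abs(z-0.124)<0.008)&(P[...,0]<0.66)&(P[...,0]>.3)&(P[...,1]>.12)&(P[...,1]<.5)
m=m.astype(np.uint8); m=cv2.morphologyEx(m,cv2.MORPH_CLOSE,np.ones((5,5)));m=cv2.morphologyEx(m,cv2.MORPH_OPEN,np.ones((7,7)))
pts=P[...,:2][(m>0)&(np.abs(z-.124)<.008)].astype(np.float32); r=cv2.minAreaRect(pts);print(r, np.median(z[m>0]))
c=atz("top",[[191.8,239.4],[288.8,189.4],[325.2,262.1],[227.6,312.1]],0.123);print(np.round(c,3))
print(cv2.minAreaRect(c[:,:2].astype(np.float32)))
# handle: zoom outer corners (308,545) (457,466)
print(np.round(atz("top",[[170+308/3.3,150+541/3.3],[170+455/3.3,150+465/3.3]],0.088),3))
# shelf face
m=(np.abs(z-.03)<.004)&(P[...,0]>.44)&(P[...,0]<.71)&(P[...,1]>-.02)&(P[...,1]<.13)
e=(np.abs(z-.037)<.003)&(P[...,0]>.44)&(P[...,0]<.71)&(P[...,1]>-.02)&(P[...,1]<.13)
print(cv2.minAreaRect(P[...,:2][m|e].astype(np.float32)),m.sum(),e.sum())
c,dd=ray("top",[[282,297]]);print(np.round(c,3))
print(np.round(atz("top",[[186,277]],.026),3),np.round(atz("top",[[378,285]],.021),3),np.round(atz("top",[[357,122]],.036),3))
```

```text
((0.47334030270576477, 0.3144961893558502), (0.185347780585289, 0.24724441766738892), 28.086750030517578) 0.12452231920917778
[[0.494 0.46  0.123]
 [0.61  0.247 0.123]
 [0.449 0.163 0.123]
 [0.337 0.376 0.123]]
((0.4730921983718872, 0.3116958737373352), (0.18124571442604065, 0.24276278913021088), 27.78730010986328)
[[0.329 0.299 0.088]
 [0.382 0.199 0.088]]
((0.5764887928962708, 0.05830623582005501), (0.12024156004190445, 0.22988998889923096), 89.47653198242188) 4093 316
[0.484 0.252 1.162]
[[0.405 0.49  0.026]] [[0.392 0.025 0.021]] [[0.791 0.08  0.036]]
```

```bash
cat >> h.py <<'E'
TH=np.deg2rad(28.0)
REAR=np.array([np.cos(TH),np.sin(TH),0]); SY=np.array([-np.sin(TH),np.cos(TH),0]); UP=np.array([0,0,1.])
PIN=np.array([0.545,0.350,0.052])
def bar(phi):
    a=np.arctan2(.036,.212)+phi; r=np.hypot(.036,.212)
    return PIN-REAR*r*np.cos(a)+UP*r*np.sin(a)
E
python3 - <<'E'
from h import *
for b in (30,40,45,50,55,60):
  B=np.deg2rad(b)
  for yaw in (0,):
    d=REAR*np.cos(B)-UP*np.sin(B); n=REAR*np.sin(B)+UP*np.cos(B)
    for nm,yd in (("bar",SY),("-bar",-SY),("n",n),("-n",-n)):
      R=tool(d,yd); out=[]
      for phi in (0,.3,.6,.9,1.2):
        p=bar(phi)-n*.022+d*.018
        for k in (p,p-n*.05-d*.0) if phi==0 else (p,):
          s=ctrl.ik(k,q(R)); out.append(None if s is None else np.round(s,2).tolist())
      print(b,nm,sum(o is not None for o in out),out[1],out[0])
E
```

```text
30 bar 0 None None
30 -bar 0 None None
30 n 0 None None
30 -n 0 None None
40 bar 1 None None
40 -bar 1 None None
40 n 1 None None
40 -n 1 None None
45 bar 2 None None
45 -bar 2 None None
45 n 2 None None
45 -n 2 None None
50 bar 2 None None
50 -bar 2 None None
50 n 2 None None
50 -n 2 None None
55 bar 3 None None
55 -bar 3 None None
55 n 3 None None
55 -n 3 None None
60 bar 3 None None
60 -bar 3 None None
60 n 3 None None
60 -n 3 None None
```

Run:
```python
from h import *
import itertools
p0=bar(0); print(p0)
for b in (50,60,65,70,75,80,85,90):
  B=np.deg2rad(b); row=[]
  for psi in range(-180,180,30):
    a=TH+np.deg2rad(psi); h=np.array([np.cos(a),np.sin(a),0])
    d=h*np.cos(B)-UP*np.sin(B); ok=0
    n=np.cross(SY,d); n/=np.linalg.norm(n); n*=np.sign(n[2]+1e-9)
    for off in (-.05,-.022):
     for g in range(0,360,45):
      R=tool(d,SY)@Rn.from_euler('z',g,degrees=True).as_matrix()
      ok+= ctrl.ik(p0+off*n+d*.015,q(R)) is not None
    row.append(ok)
  print(b,row)
```

```text
[0.35781511 0.25047203 0.088     ]
50 [16, 16, 16, 16, 16, 0, 0, 0, 0, 16, 16, 16]
60 [16, 16, 16, 16, 16, 0, 0, 0, 8, 16, 16, 16]
65 [16, 16, 16, 16, 16, 0, 0, 0, 8, 16, 16, 16]
70 [16, 16, 16, 16, 16, 8, 0, 0, 16, 16, 16, 16]
75 [16, 16, 16, 16, 16, 16, 8, 8, 16, 16, 16, 16]
80 [16, 16, 16, 16, 16, 16, 16, 16, 16, 16, 16, 16]
85 [16, 16, 16, 16, 16, 16, 16, 16, 16, 16, 16, 16]
90 [16, 16, 16, 16, 16, 16, 16, 16, 16, 16, 16, 16]
```

Run:
```python
from h import *
for psi in (-80,-70,-60,-50,-40,40,50,60,70,80):
  for b in (15,25,35,45):
    B=np.deg2rad(b); a=TH+np.deg2rad(psi); h=np.array([np.cos(a),np.sin(a),0])
    d=h*np.cos(B)-UP*np.sin(B); n=np.cross(d,SY); n/=np.linalg.norm(n); n*=np.sign(n[2])
    be=np.rad2deg(np.arctan2(n@REAR,n[2])); res=[]
    for g in (0,90,180,270):
      R=tool(d,n)@Rn.from_euler('z',g,degrees=True).as_matrix(); k=[]
      L=[bar(0)-n*.08-d*.1]+[bar(0)-n*.05+d*.03]+[bar(f)-n*.022+d*.03 for f in (0,.3,.6,.9,1.2)]
      k=[ctrl.ik(x,q(R)) is not None for x in L]
      res.append(''.join('01'[i] for i in k))
    print(psi,b,round(be),res)
```

```text
-80 15 57 ['1111111', '1111111', '1111111', '1111111']
-80 25 70 ['1111111', '1111111', '1111111', '1111111']
-80 35 76 ['1111111', '1111111', '1111111', '1111111']
-80 45 80 ['1111111', '1111111', '1111111', '1111111']
-70 15 38 ['1111111', '1111111', '1111111', '1111111']
-70 25 54 ['1111111', '1111111', '1111111', '1111111']
-70 35 64 ['1111111', '1111111', '1111111', '1111111']
-70 45 71 ['1111111', '1111111', '1111111', '1111111']
-60 15 28 ['1111111', '1111111', '1111111', '1111111']
-60 25 43 ['1111111', '1111111', '1111111', '1111111']
-60 35 54 ['1111111', '1111111', '1111111', '1111111']
-60 45 63 ['1111111', '1111111', '1111111', '1111111']
-50 15 23 ['1100111', '1111111', '1111111', '1111111']
-50 25 36 ['1011111', '1111111', '1111111', '1111111']
-50 35 47 ['1011111', '1011111', '1011111', '1011111']
-50 45 57 ['1011111', '1011111', '1011111', '1011111']
-40 15 19 ['1000011', '1000011', '1000011', '1000011']
-40 25 31 ['0000111', '0000111', '0000111', '0000111']
-40 35 42 ['0000111', '0000111', '0000111', '0000111']
-40 45 53 ['0000111', '0000111', '0000111', '0000111']

[... 379 characters left out ...]
0 45 57 ['0000111', '0000111', '0000111', '0000111']
60 15 28 ['1010111', '1011111', '1111111', '1011111']
60 25 43 ['0001111', '0001111', '0001111', '0001111']
60 35 54 ['0001111', '0001111', '0001111', '0001111']
60 45 63 ['0001111', '0001111', '0001111', '0001111']
70 15 38 ['1111111', '1111111', '1111111', '1111111']
70 25 54 ['1111111', '1111111', '1111111', '1111111']
70 35 64 ['1111111', '1111111', '1111111', '1111111']
70 45 71 ['1011111', '1011111', '1011111', '1011111']
80 15 57 ['1111111', '1111111', '1111111', '1111111']
80 25 70 ['1111111', '1111111', '1111111', '1111111']
80 35 76 ['1111111', '1111111', '1111111', '1111111']
80 45 80 ['1111111', '1111111', '1111111', '1111111']
```

```bash
cat >> h.py <<'E'
def hookframe(psi=-55,b=25):
    B=np.deg2rad(b); a=TH+np.deg2rad(psi); h=np.array([np.cos(a),np.sin(a),0])
    d=h*np.cos(B)-UP*np.sin(B); n=np.cross(d,SY); n/=np.linalg.norm(n); n*=np.sign(n[2])
    R=np.c_[n,np.cross(d,n),d]; return d,n,R
def S():
    s=get_state(); print("t %.2f"%s["time"],"p",np.round(s["tcp_pos"],4),"F",np.round(s["contact_force"],1),"w %.4f"%s["width"]); return s
E
python3 - <<'E'
from h import *
for psi,b in ((-50,25),(-55,25),(-60,25),(-55,20)):
  d,n,R=hookframe(psi,b); C=bar(0)+SY*.01
  print(psi,b,np.round(d,2),np.round(n,2))
  for x in [[.18,.42,.3],C-n*.05-d*.12,C-n*.05+d*.03,C-n*.02+d*.03]+[bar(f)+SY*.01-n*.02+d*.03 for f in (.3,.6,.9,1.2)]:
    s=ctrl.ik(x,q(R)); print(np.round(x,3),None if s is None else np.round(s,2))
E
```

```text
-50 25 [ 0.84 -0.34 -0.42] [0.52 0.28 0.81]
[0.18 0.42 0.3 ] [-1.43  0.61 -0.63  1.86  0.9   1.89  2.38]
[0.226 0.286 0.098] [-1.19  1.09 -1.03  2.33  0.96  1.86  1.56]
[0.352 0.235 0.035] [-0.98  1.19 -0.83  2.47  1.3   1.8   1.55]
[0.368 0.244 0.059] [-0.94  1.11 -0.83  2.45  1.32  1.79  1.65]
[0.386 0.253 0.12 ] [-0.8   1.02 -1.03  2.41  1.27  1.93  1.82]
[0.419 0.271 0.173] [-0.71  0.87 -1.03  2.33  1.33  1.89  2.07]
[0.464 0.295 0.212] [-0.61  0.8  -1.03  2.21  1.42  1.87  2.31]
[0.517 0.323 0.234] [-0.54  0.79 -1.03  2.08  1.52  1.85  2.5 ]
-55 25 [ 0.81 -0.41 -0.42] [0.56 0.3  0.78]
[0.18 0.42 0.3 ] [-1.41  0.64 -0.63  1.8   0.87  1.94  2.43]
[0.228 0.294 0.1  ] [-1.14  1.09 -1.03  2.25  0.95  1.89  1.68]
[0.349 0.232 0.037] [-0.95  1.17 -0.83  2.41  1.26  1.78  1.66]
[0.366 0.241 0.06 ] [-0.92  1.1  -0.83  2.38  1.27  1.78  1.77]
[0.384 0.25  0.121] [-0.78  1.02 -1.03  2.35  1.23  1.93  1.91]
[0.417 0.268 0.173] [-0.7   0.89 -1.03  2.26  1.28  1.91  2.15]
[0.462 0.292 0.212] [-0.62  0.82 -1.03  2.15  1.37  1.91  2.37]
[0.515 0.32  0.234] [-0.55  0.82 -1.03  2.01  1.47  1.91  
[... 411 characters left out ...]
  1.23  1.94  2.23]
[0.46  0.289 0.213] [-0.62  0.84 -1.03  2.08  1.32  1.95  2.45]
[0.513 0.318 0.235] [-1.79  0.97  1.15  1.96  0.52  0.59 -2.86]
-55 20 [ 0.84 -0.43 -0.34] [0.47 0.25 0.84]
[0.18 0.42 0.3 ] [-1.55  0.65 -0.44  1.81  0.86  1.9   2.38]
[0.229 0.298 0.087] [-1.26  1.09 -0.83  2.22  0.97  1.82  1.62]
[0.355 0.234 0.036] [-0.96  1.25 -0.83  2.38  1.24  1.89  1.52]
[0.369 0.241 0.061] [-0.93  1.17 -0.83  2.36  1.25  1.89  1.61]
[0.387 0.251 0.122] [-0.9   1.   -0.83  2.34  1.24  1.86  1.8 ]
[0.419 0.268 0.174] [-0.83  0.87 -0.83  2.27  1.29  1.85  2.03]
[0.465 0.292 0.213] [-0.74  0.8  -0.83  2.16  1.38  1.85  2.24]
[0.518 0.321 0.235] [-0.67  0.79 -0.83  2.02  1.48  1.84  2.43]
```

Run:
```python
from h import *
d,n,R=hookframe(); C=bar(0)+SY*.01
ctrl.close_gripper(force=40)
ctrl.movep([.18,.42,.3],q(R)); S()
ctrl.movep(C-n*.05-d*.12,q(R)); S()
im,_=vision.grab_frame("wrist"); cv2.imwrite("pics/w1.png",im)
im,_=vision.grab_frame("scene"); cv2.imwrite("pics/s1.png",im)
im,_=vision.grab_frame("top"); cv2.imwrite("pics/t1.png",im)
print(proj("wrist",[bar(0)-SY*.05,bar(0),bar(0)+SY*.05]))
```

```text
t 4.62 p [0.1801 0.42   0.3   ] F [ 0.2 -0.3 -0.3] w 0.0003
t 5.58 p [0.2281 0.295  0.1001] F [-0.4  0.6  0.1] w 0.0002
[[326.34687096 133.12762936]
 [286.41408118 136.38508182]
 [233.9261259  140.9356485 ]]
```

View pics/w1.png

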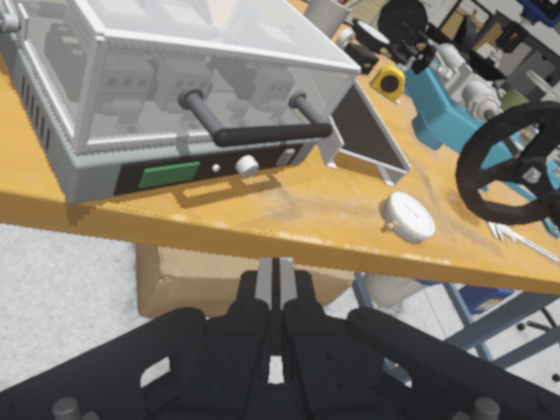

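View pics/s1.png

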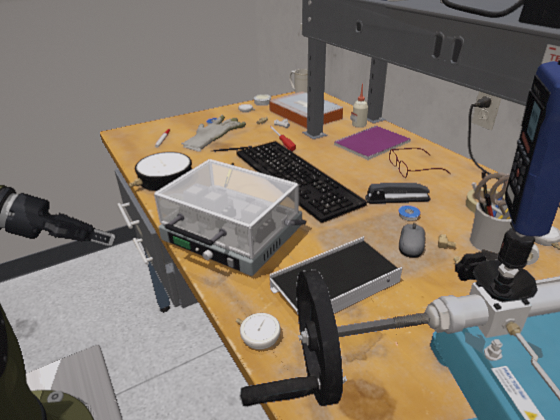

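Run:
```python
from h import *
d,n,R=hookframe(); C=bar(0)+SY*.01
ctrl.movel(C-n*.042+d*.028,max_speed=.1); S()
im,_=vision.grab_frame("wrist"); cv2.imwrite("pics/w2.png",im)
for k in (.03,.024,.02,.017):
    ctrl.movel(C-n*k+d*.028,max_speed=.05); s=S()
    if np.linalg.norm(s["contact_force"])>3: break
im,_=vision.grab_frame("wrist"); cv2.imwrite("pics/w3.png",im)
```

```text
t 7.37 p [0.352  0.2358 0.0436] F [ 0.5  0.3 -0.1] w -0.0004
t 7.81 p [0.3591 0.239  0.0532] F [-0.4 -0.3  0.4] w -0.0004
t 8.07 p [0.3624 0.2407 0.0577] F [-0.6 -0.6  0.1] w 0.0004
t 8.32 p [0.3647 0.2419 0.0608] F [-0.1 -0.   0.2] w -0.0001
t 8.57 p [0.3659 0.2427 0.0625] F [-1.8 -0.6 -3.2] w -0.0003
```

View pics/w3.png

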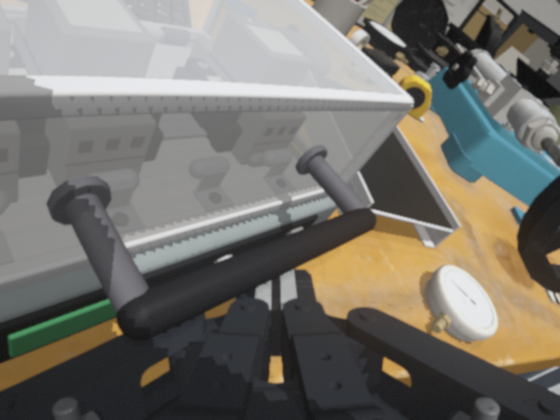

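Run:
```python
from h import *
d,n,R=hookframe()
for f in np.arange(.1,1.31,.1):
    ctrl.movel(bar(f)+SY*.01-n*.017+d*.028,max_speed=.1); s=S()
    if np.linalg.norm(s["contact_force"])>15: break
    if abs(f-.3)<.01 or abs(f-.9)<.01:
        im,_=vision.grab_frame("scene"); cv2.imwrite("pics/so%d.png"%(f*10+.5),im)
im,_=vision.grab_frame("scene"); cv2.imwrite("pics/s4.png",im)
```

```text
t 8.99 p [0.3702 0.2448 0.0839] F [-4.4 -1.7 -4.5] w 0.0001
t 9.36 p [0.3763 0.2481 0.104 ] F [-3.  -0.2 -3.4] w 0.0001
t 9.72 p [0.384  0.2522 0.1237] F [-1.  -0.9 -3.5] w -0.0002
t 10.14 p [0.3934 0.257  0.1424] F [-0.7 -0.3 -2.4] w -0.0002
t 10.51 p [0.4043 0.2629 0.1599] F [-1.5 -0.2 -2.8] w -0.0002
t 10.88 p [0.4167 0.2694 0.1761] F [-1.6  0.2 -1.1] w -0.0001
t 11.24 p [0.4305 0.2767 0.1908] F [-0.8  0.3 -1.1] w 0.0001
t 11.61 p [0.4455 0.2847 0.2039] F [-0.9 -0.4 -0.7] w 0.0000
t 11.97 p [0.4616 0.2933 0.2152] F [ 0.6 -0.2 -0. ] w -0.0001
t 12.39 p [0.4788 0.3024 0.2246] F [-0.4 -0.8 -1.1] w 0.0001
t 12.76 p [0.4965 0.3118 0.2319] F [-0.3 -0.6  0.5] w 0.0006
t 13.12 p [0.5149 0.3216 0.2373] F [-1.1  0.3 -0.6] w 0.0003
t 13.49 p [0.5336 0.3316 0.2405] F [-0.8 -0.2 -1.3] w -0.0000
```

View pics/s4.png

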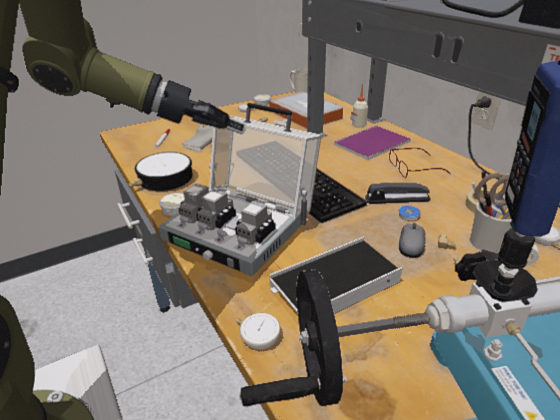

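Run:
```python
from h import *
d,n,R=hookframe()
p=get_state()["tcp_pos"]
ctrl.movel(p-d*.15+UP*.03,max_speed=.2); S()
ctrl.ungrasp()
# view pose above the station, tool down, jaws along REAR
for sg in (1,-1):
    Rd=tool([0,0,-1],sg*REAR)
    print(sg,ctrl.ik([.43,.28,.33],q(Rd)),ctrl.ik([.46,.3,.1],q(Rd)))
    for sg2 in (1,-1): print(ctrl.ik([.575,.058,.1],q(tool([0,0,-1],[0,sg2,0]))))
```

```text
t 14.52 p [0.413  0.3924 0.3335] F [ 0.   0.3 -0.7] w -0.0003
1 [-1.36015848  0.44370757  1.15327698  1.6218664  -0.41398963  1.34903031
  0.33912245] [-1.25721828  0.8268308   1.15060443  1.88334955 -0.88287168  1.05428734
  0.76013575]
[-0.24447946  0.57229101  0.15845294  1.80099524 -0.12208497  0.77776551
  1.54704563]
[-0.75590702  0.86321542  1.1504525   1.80727995 -0.89235258  1.099811
 -0.84560275]
-1 [-0.27303699  0.27995774 -0.47909031  1.60949868  0.13316343  1.28470076
  2.85642983] [-0.26161139  0.57685325 -0.55516989  1.87094941  0.40875021  0.80850748
  2.59860149]
[-0.24447946  0.57229101  0.15845294  1.80099524 -0.12208497  0.77776551
  1.54704563]
[-0.75590702  0.86321542  1.1504525   1.80727995 -0.89235258  1.099811
 -0.84560275]
```

Run:
```python
from h import *
Rd=tool([0,0,-1],REAR)
V=PIN-REAR*.11-SY*.05; V[2]=.30
ctrl.movep(V,q(Rd)); S()
ctrl.pause(.3)
im,dw=vision.grab_frame("wrist"); cv2.imwrite("pics/w5.png",im)
P=cloud("wrist",dw)
np.savez("w5.npz",im=im,d=dw,P=P)
for m in models.masks_of("wrist","conv_1_mid"):
    mk=m["mask"]; pt=P[mk]; top=pt[(pt[:,2]>.1)&(pt[:,2]<.12)]
    loc=(top-PIN); a=cv2.minAreaRect(np.c_[loc@REAR,loc@SY].astype(np.float32))
    print(round(m["p"],2),np.round(m["point"]),len(top),np.round(a[0],4),np.round(a[1],4),round(a[2],1),np.round(np.median(top,0),4))
im,dt=vision.grab_frame("top"); cv2.imwrite("pics/t5.png",im)
im,_=vision.grab_frame("scene"); cv2.imwrite("pics/s5.png",im)
```

```text
t 17.28 p [0.4707 0.2547 0.2995] F [-0.5  1.  -0.3] w 0.0851
0.95 [295. 204.] 1827 [-0.0904 -0.0749] [0.0445 0.0363] 1.6 [0.4999 0.2425 0.1088]
```

View pics/w5.png

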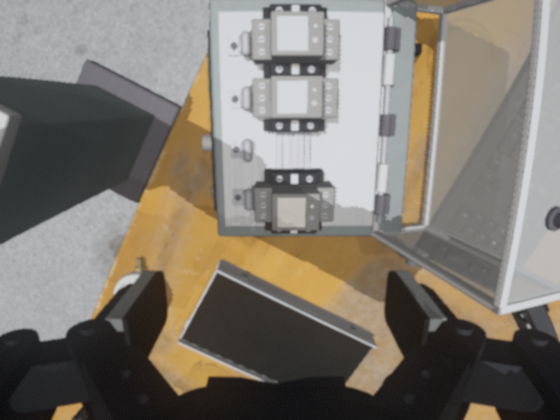

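View pics/s5.png

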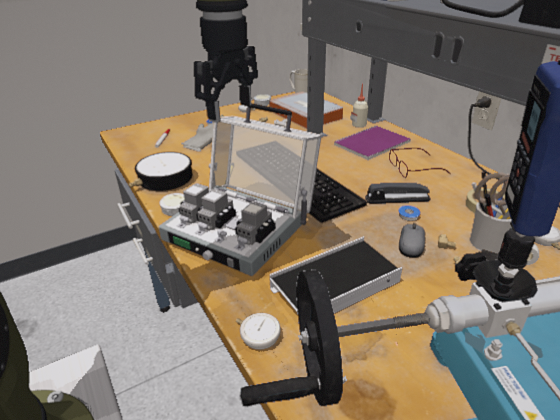

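Run:
```python
from h import *
D=np.load("w5.npz");P=D["P"]
m=((P[...,2]>.103)&(P[...,2]<.116)).astype(np.uint8); m[260:]=0; m[:,360:]=0
n,l,st,c=cv2.connectedComponentsWithStats(m)
T=[]
for i in range(1,n):
    if st[i,4]<300: continue
    p=P[l==i]; loc=p-PIN; a=cv2.minAreaRect(np.c_[loc@REAR,loc@SY].astype(np.float32)); print(st[i],np.round(p.mean(0),4),np.round(a[0],4),np.round(a[1],4),a[2], np.round(np.percentile(p[:,2],[10,90]),4)); w=cv2.minAreaRect(p[:,:2].astype(np.float32)); print("  world",np.round(w[0],4),w[2]); T.append(w[0])
T=np.array(T); v=T[0]-T[-1]; print(np.rad2deg(np.arctan2(v[1],v[0]))-90, np.linalg.norm(v))
```

```text
[ 270   11   55   46 2430] [0.427  0.3776 0.1085] [-0.0909  0.0801] [0.0365 0.0453] 89.77154541015625 [0.1074 0.1096]
  world [0.4272 0.3781] 27.771459579467773
[ 271   76   52   43 2215] [0.4518 0.3318 0.1087] [-0.0905  0.0276] [0.0447 0.0357] 0.281400591135025 [0.1076 0.1096]
  world [0.4521 0.3319] 28.281417846679688
[ 271  192   49   39 1809] [0.4998 0.2421 0.1086] [-0.0904 -0.0749] [0.0445 0.0364] 1.6217035055160522 [0.1076 0.1097]
  world [0.5004 0.2414] 29.621700286865234
28.16689613731728 0.15504425424444282
```

```bash
cat >> h.py <<'E'
PIN=PIN+REAR*.0045+SY*.002
RAILR=tool([0,0,-1],[np.cos(np.deg2rad(28.1)),np.sin(np.deg2rad(28.1)),0])
SHR=tool([0,0,-1],[0,1,0]); SHC=np.array([.575,.0583])
def pick(xy,zg=.084,R=RAILR):
    ctrl.movep([*xy,.17],q(R)); ctrl.movel([*xy,zg],max_speed=.08); S()
    ctrl.close_gripper(force=60); S()
    ctrl.movel([*xy,zg+.02],max_speed=.04); S()
    ctrl.movel([*xy,.2],max_speed=.12); S()
def place(xy,z=.0705,R=SHR):
    ctrl.movep([*xy,.2],q(R)); S(); ctrl.movel([*xy,.09],max_speed=.12); ctrl.movel([*xy,z],max_speed=.04); S()
E
python3 - <<'E'
from h import *
pick([.5003,.2418])
im,_=vision.grab_frame("wrist"); cv2.imwrite("pics/w6.png",im)
im,_=vision.grab_frame("scene"); cv2.imwrite("pics/s6.png",im)
E
```

```text
t 19.61 p [0.5007 0.2418 0.0845] F [-0.6 -0.8  0.8] w 0.0854
t 20.07 p [0.5003 0.2418 0.0845] F [-1.6  0.1  5.1] w 0.0438
t 20.72 p [0.5001 0.2418 0.104 ] F [0.1 0.2 0. ] w 0.0435
t 21.67 p [0.4998 0.2419 0.1993] F [-0.2 -0.9 -1.9] w 0.0439
```

View pics/w6.png

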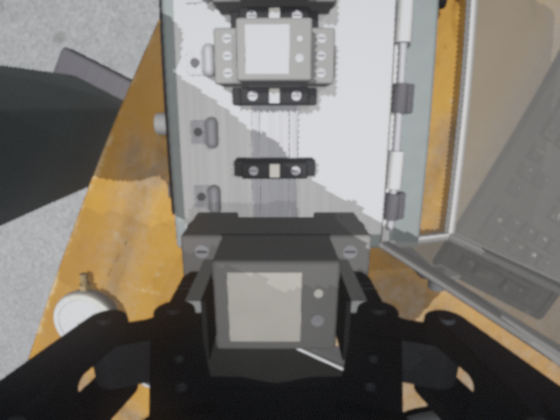

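View pics/s6.png

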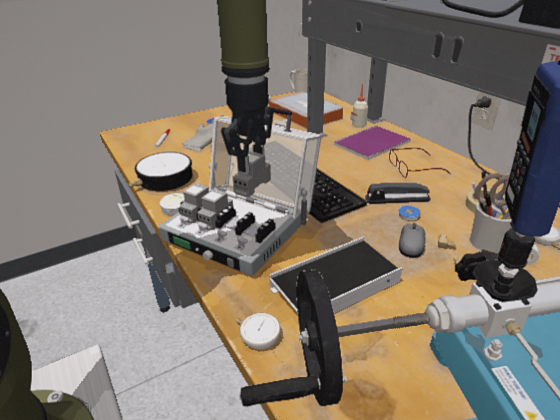

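Run:
```python
from h import *
xy=[SHC[0]+.044,SHC[1]]
place(xy,z=.074)
for z in (.072,.0705,.0695,.0685):
    ctrl.movel([*xy,z],max_speed=.03); s=S()
    if s["contact_force"][2]>2: break
im,_=vision.grab_frame("scene"); cv2.imwrite("pics/s7.png",im)
ctrl.ungrasp(); S()
ctrl.movel([*xy,.2],max_speed=.15)
ctrl.movep([.5,.12,.3],q(SHR))
im,dw=vision.grab_frame("wrist"); cv2.imwrite("pics/w7.png",im)
im,_=vision.grab_frame("scene"); cv2.imwrite("pics/s7b.png",im)
```

```text
t 22.87 p [0.6186 0.0593 0.1995] F [ 0.6  0.9 -1.7] w 0.0440
t 24.48 p [0.6189 0.0582 0.0738] F [-0.8 -0.5  0. ] w 0.0437
t 24.73 p [0.619  0.0583 0.072 ] F [ 0.1  0.2 -0.8] w 0.0440
t 24.98 p [0.6189 0.0583 0.0704] F [ 0.  -0.2 -1.5] w 0.0438
t 25.23 p [0.6191 0.0583 0.0695] F [-0.5 -0.  -1.7] w 0.0436
t 25.48 p [0.6191 0.0583 0.0695] F [-2.1  0.4  7.8] w 0.0443
t 26.02 p [0.619  0.0583 0.0684] F [-0.7  0.2  0.6] w 0.0856
```

View pics/w7.png

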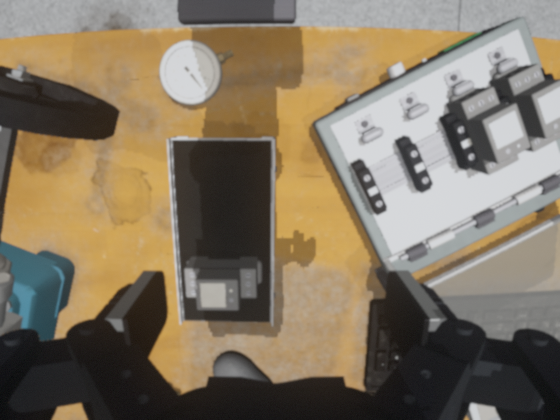

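View pics/s7b.png

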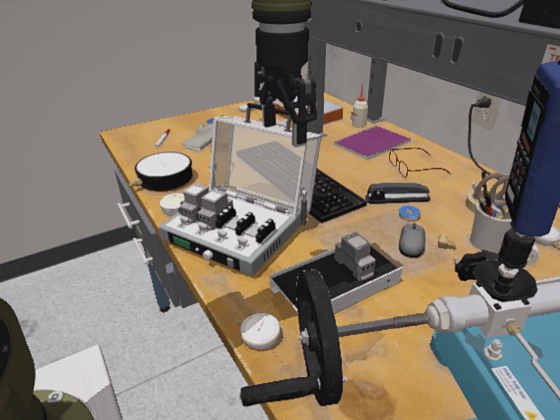

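```bash
cat >> h.py <<'E'
def locate(zlo,zhi,roi):
    im,dw=vision.grab_frame("wrist"); P=cloud("wrist",dw)
    m=((P[...,2]>zlo)&(P[...,2]<zhi)&(P[...,0]>roi[0])&(P[...,0]<roi[1])&(P[...,1]>roi[2])&(P[...,1]<roi[3])&(dw>0)).astype(np.uint8)
    m=cv2.morphologyEx(m,cv2.MORPH_OPEN,np.ones((3,3)))
    n,l,st,c=cv2.connectedComponentsWithStats(m); out=[]
    for i in range(1,n):
        if st[i,4]<300: continue
        w=cv2.minAreaRect(P[l==i][:,:2].astype(np.float32)); out.append((np.array(w[0]),np.round(w[1],4),w[2],P[l==i][:,2].mean())); print(np.round(w[0],4),np.round(w[1],4),round(w[2],1),round(P[l==i][:,2].mean(),4))
    return im,out
ROIRAIL=(.36,.56,.2,.44)
ROISH=(.44,.71,-.05,.17)
def lower(xy,R=SHR):
    place(xy,z=.0735)
    for z in (.072,.071,.070,.069,.068,.067):
        ctrl.movel([*xy,z],max_speed=.03); s=S()
        if s["contact_force"][2]>2.5: break
    ctrl.ungrasp(); S(); ctrl.movel([*xy,.2],max_speed=.15)
E
python3 - <<'E'
from h import *
V=PIN-REAR*.11-SY*.03; V[2]=.30
ctrl.movep(V,q(RAILR)); im,o=locate(.102,.116,ROIRAIL); cv2.imwrite("pics/w8.png",im)
t=[x for x in o if abs(x[0]-[.4521,.3319]).max()<.008]
if t:
    pick(t[0][0])
    im,_=vision.grab_frame("wrist"); cv2.imwrite("pics/w8b.png",im)
E
```

```text
[0.4272 0.3778] [0.045  0.0361] 28.1 0.1087
[0.4521 0.3323] [0.045  0.0356] 28.1 0.1088
t 30.88 p [0.4525 0.3324 0.0845] F [-0.2 -0.   0.6] w 0.0854
t 31.33 p [0.4519 0.3322 0.0844] F [-1.3 -1.1  5. ] w 0.0438
t 31.98 p [0.452  0.3323 0.1041] F [ 0.1 -0.  -1.9] w 0.0441
t 32.93 p [0.4516 0.3323 0.1993] F [ 0.2 -0.3 -2.7] w 0.0437
```

View pics/w8b.png

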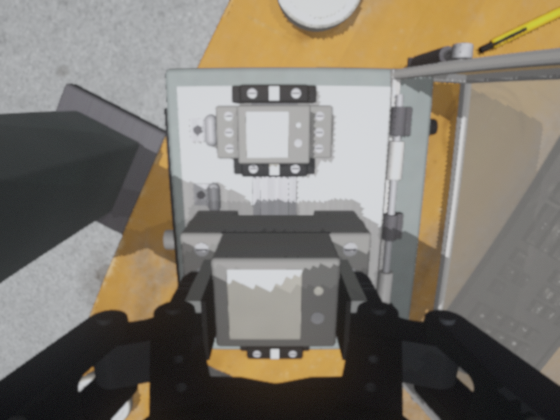

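Run:
```python
from h import *
lower([SHC[0],SHC[1]])
ctrl.movep([.5,.1,.3],q(SHR)); im,o=locate(.08,.105,ROISH); cv2.imwrite("pics/w9.png",im)
V=PIN-REAR*.11-SY*.0; V[2]=.30
ctrl.movep(V,q(RAILR)); im,o=locate(.102,.116,ROIRAIL)
t=[x for x in o if abs(x[0]-[.4272,.3778]).max()<.008]
if t:
    pick(t[0][0])
    im,_=vision.grab_frame("wrist"); cv2.imwrite("pics/w9b.png",im)
```

```text
t 34.24 p [0.5747 0.0595 0.1995] F [ 0.4  0.2 -1.8] w 0.0437
t 35.87 p [0.5749 0.0582 0.0733] F [ 0.5 -0.3 -2. ] w 0.0439
t 36.12 p [0.575  0.0583 0.072 ] F [-0.1 -1.  -1.1] w 0.0440
t 36.37 p [0.575  0.0584 0.071 ] F [ 0.2  0.2 -1. ] w 0.0436
t 36.62 p [0.575  0.0583 0.0699] F [-0.2 -0.8 -1.9] w 0.0441
t 36.87 p [0.5751 0.0583 0.0695] F [-1.9  0.8  4.5] w 0.0438
t 37.36 p [0.575  0.0583 0.0689] F [-0.6 -0.6  0.3] w 0.0858
[0.575  0.0574] [0.0362 0.0455] 0.3 0.0924
[0.6195 0.0571] [0.0455 0.0354] 89.9 0.092
[0.4272 0.3781] [0.0455 0.0364] 28.2 0.1088
t 42.17 p [0.4276 0.3783 0.0845] F [ 0.9 -0.2 -0.6] w 0.0854
t 42.63 p [0.4273 0.3781 0.0845] F [-1.1  0.   5.2] w 0.0441
t 43.28 p [0.4269 0.378  0.104 ] F [ 0.4  0.5 -2.2] w 0.0439
t 44.23 p [0.4267 0.3779 0.1993] F [-0.5  0.3 -1.3] w 0.0438
```

View pics/w9b.png

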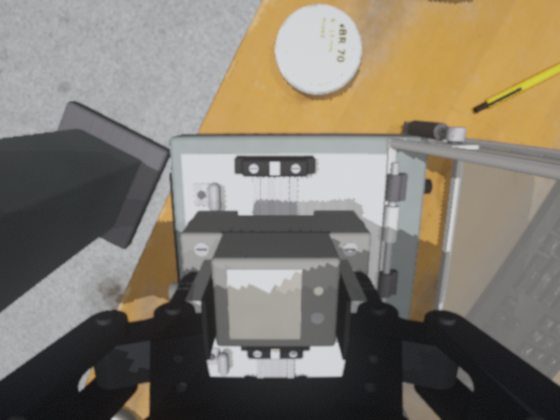

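View pics/w9.png

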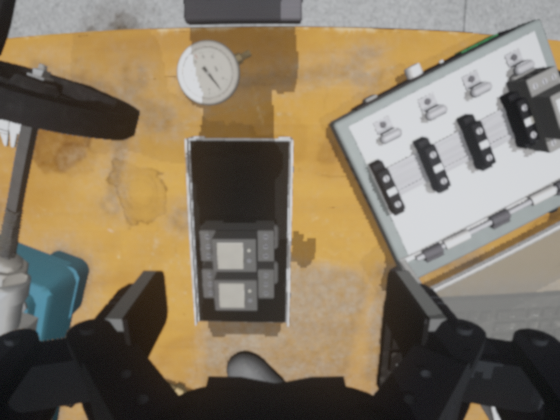

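Run:
```python
from h import *
lower([SHC[0]-.044,SHC[1]])
ctrl.movep([.47,.1,.3],q(SHR)); im,o=locate(.08,.105,ROISH); cv2.imwrite("pics/w10.png",im)
im,dw=vision.grab_frame("wrist"); P=cloud("wrist",dw); 
for x in (.48,.49,.66,.67):
  e=P[(abs(P[...,0]-x)<.004)&(P[...,2]>.033)&(P[...,2]<.05)&(P[...,1]>-.03)&(P[...,1]<.15)]
  l=e[e[:,1]<.058];h=e[e[:,1]>.058]; print(x,len(l),len(h),np.round([l[:,1].min() if len(l) else 0,h[:,1].max() if len(h) else 0],4))
  e=P[(abs(P[...,0]-x)<.004)&(abs(P[...,2]-.03)<.0015)&(P[...,1]>-.03)&(P[...,1]<.15)]
  print("  face",np.round([e[:,1].min(),e[:,1].max()],4) if len(e) else None)
im,_=vision.grab_frame("scene"); cv2.imwrite("pics/s10.png",im)
```

```text
t 45.63 p [0.5309 0.0593 0.1997] F [-0.2  0.1 -1.3] w 0.0438
t 47.26 p [0.5309 0.0582 0.0733] F [-0.4 -0.5 -1. ] w 0.0440
t 47.51 p [0.531  0.0583 0.072 ] F [ 0.4 -0.3 -0.5] w 0.0441
t 47.76 p [0.531  0.0583 0.071 ] F [ 0.3 -0.1 -2.2] w 0.0440
t 48.01 p [0.5309 0.0583 0.0699] F [ 0.  -0.  -1.5] w 0.0436
t 48.26 p [0.5312 0.0583 0.0695] F [-2.4  1.2  4.9] w 0.0439
t 48.75 p [0.531  0.0583 0.0689] F [-1.3  0.3  0.8] w 0.0850
[0.5307 0.0575] [0.0358 0.0453] 0.3 0.0924
[0.5748 0.0573] [0.0365 0.0454] 0.2 0.0921
[0.6193 0.0575] [0.0446 0.0368] 89.2 0.0919
0.48 17 14 [0.0007 0.1174]
  face [0.0031 0.1143]
0.49 19 14 [0.0011 0.1176]
  face [0.0032 0.1144]
0.66 13 10 [-0.0018  0.1158]
  face [0.0005 0.1123]
0.67 13 10 [-0.0014  0.1159]
  face [1.000e-04 1.124e-01]
```

View pics/w10.png

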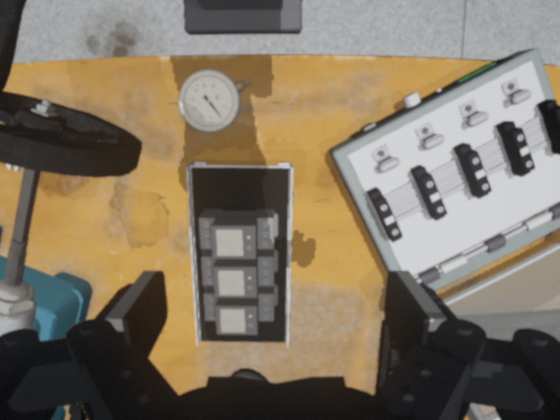

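View pics/s10.png

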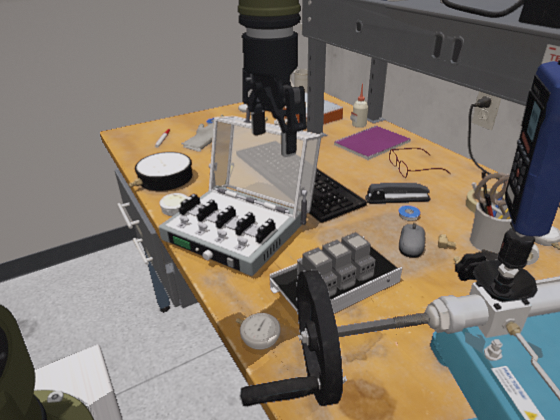

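Run:
```python
from h import *
b=bar(1.85); print(b)
ctrl.close_gripper(force=40)
ctrl.movel([.47,.1,.37],max_speed=.2)
for sy in (1,-1):
    R=tool([0,0,-1],sy*SY)
    L=[b+REAR*.05+[0,0,.11]]+[bar(f)+REAR*o+[0,0,-.012] for f,o in ((1.85,.05),(1.85,.018),(1.4,.018),(.95,.018),(.8,.018))]
    for x in L: 
        k=ctrl.ik(x,q(R)); print(sy,np.round(x,3),None if k is None else np.round(k,2))
```

```text
[0.63017585 0.39755394 0.24586909]
1 [0.674 0.421 0.356] [-0.69  0.83  0.39  0.57 -0.29  1.77  1.58]
1 [0.674 0.421 0.234] [-0.73  0.83  0.39  0.91 -0.28  1.45  1.63]
1 [0.646 0.406 0.234] [-0.75  0.76  0.38  1.04 -0.27  1.38  1.64]
1 [0.563 0.362 0.255] [-0.81  0.58  0.37  1.33 -0.21  1.26  1.63]
1 [0.481 0.318 0.233] [-0.87  0.45  0.37  1.63 -0.18  1.09  1.61]
1 [0.456 0.305 0.217] [-0.88  0.42  0.37  1.73 -0.17  1.02  1.6 ]
-1 [0.674 0.421 0.356] [-0.8   0.92  1.01  0.57 -0.78  1.86 -1.39]
-1 [0.674 0.421 0.234] [-0.91  0.96  1.02  0.91 -0.77  1.58 -1.25]
-1 [0.646 0.406 0.234] [-0.96  0.91  1.03  1.05 -0.74  1.52 -1.21]
-1 [0.563 0.362 0.255] [-1.1   0.75  1.04  1.34 -0.64  1.4  -1.16]
-1 [0.481 0.318 0.233] [-1.22  0.61  1.03  1.64 -0.55  1.21 -1.15]
-1 [0.456 0.305 0.217] [-1.25  0.58  1.02  1.73 -0.54  1.14 -1.15]
```

Run:
```python
from h import *
R=tool([0,0,-1],SY); b=bar(1.85)
ctrl.movep(b+REAR*.05+[0,0,.11],q(R)); S()
im,_=vision.grab_frame("wrist"); cv2.imwrite("pics/w11.png",im)
print(proj("wrist",[b-SY*.05,b,b+SY*.05]))
im,_=vision.grab_frame("scene"); cv2.imwrite("pics/s11.png",im)
```

```text
t 53.17 p [0.6745 0.4201 0.3564] F [ 0.8  0.7 -0.2] w -0.0002
[[203.80211416 135.85047771]
 [278.12266108 135.40913619]
 [352.43726044 135.59390342]]
```

View pics/w11.png

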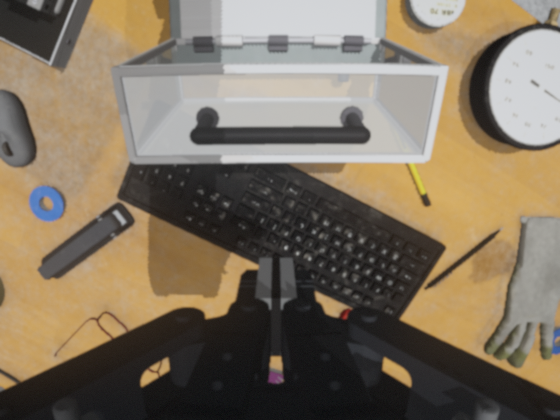

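View pics/s11.png

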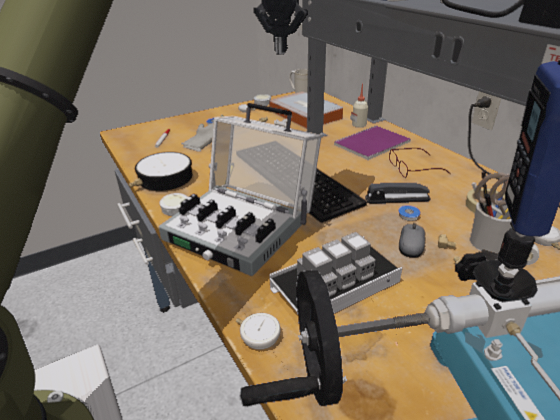

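Run:
```python
from h import *
ctrl.movel(bar(1.85)+REAR*.05+[0,0,-.012],max_speed=.12); S()
ctrl.movel(bar(1.85)+REAR*.022+[0,0,-.012],max_speed=.05); S()
for f in np.arange(1.8,.64,-.1):
    ctrl.movel(bar(f)+REAR*.018+[0,0,-.012],max_speed=.1); s=S()
    if np.linalg.norm(s["contact_force"])>15: print("stop",f);break
im,_=vision.grab_frame("scene"); cv2.imwrite("pics/s12.png",im)
```

```text
t 54.44 p [0.6747 0.4211 0.235 ] F [ 0.7 -0.4  0.8] w -0.0005
t 55.15 p [0.6498 0.408  0.2341] F [-0.2 -0.1 -0.1] w -0.0004
t 55.44 p [0.6383 0.4017 0.2389] F [3.9 1.8 0.5] w -0.0001
t 55.81 p [0.6207 0.3923 0.2464] F [4.3 2.3 3.9] w 0.0001
t 56.17 p [0.6018 0.3824 0.2509] F [3.6 1.5 3.7] w 0.0001
t 56.54 p [0.5826 0.3723 0.2537] F [3.8 1.  1.3] w 0.0002
t 56.91 p [0.5635 0.3622 0.2547] F [2.  0.5 0.1] w 0.0002
t 57.27 p [0.5446 0.3521 0.2537] F [ 3.2  0.8 -0.8] w 0.0002
t 57.64 p [0.5259 0.3422 0.2506] F [ 2.4  1.2 -0.8] w 0.0003
t 58.01 p [0.5076 0.3324 0.2453] F [ 0.8  0.  -0.4] w 0.0003
t 58.38 p [0.4897 0.323  0.238 ] F [0.3 0.7 0.5] w 0.0001
t 58.74 p [0.4727 0.314  0.2286] F [0.4 0.1 0.6] w -0.0001
t 59.11 p [0.4567 0.3054 0.2174] F [ 0.9 -0.4  0.2] w -0.0001
t 59.48 p [0.4417 0.2974 0.2045] F [ 0.   0.1 -0.2] w -0.0002
```

View pics/s12.png

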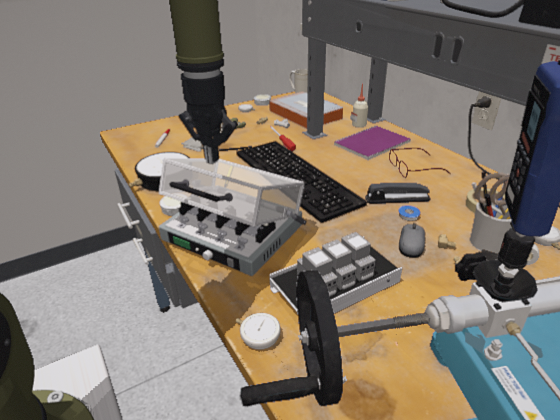

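Hood is falling shut, ahead of the fingers. I retreat upward and check.

Run:
```python
from h import *
p=get_state()["tcp_pos"]
ctrl.movel(p+[0,0,.12],max_speed=.15); ctrl.pause(2)
ctrl.movep([.46,.12,.36],q(SHR)); S()
im,o=locate(.08,.105,ROISH); cv2.imwrite("pics/w13.png",im)
im,_=vision.grab_frame("scene"); cv2.imwrite("pics/s13.png",im)
im,dt=vision.grab_frame("top"); cv2.imwrite("pics/t13.png",im)
P=cloud("top",dt); h=(P[...,0]>.36)&(P[...,0]<.58)&(P[...,1]>.22)&(P[...,1]<.42)&(P[...,2]<.15)
print(np.percentile(P[h][:,2],[25,50,75]))
```

```text
t 63.23 p [0.4599 0.1204 0.3601] F [ 0.2  0.2 -0.4] w 0.0004
[0.5312 0.0586] [0.0362 0.0456] 0.1 0.0928
[0.5751 0.0587] [0.0363 0.0456] 0.2 0.0926
[0.6206 0.055 ] [0.0371 0.038 ] 87.7 0.0924
[0.12268657 0.12421981 0.12558463]
```

View pics/s13.png

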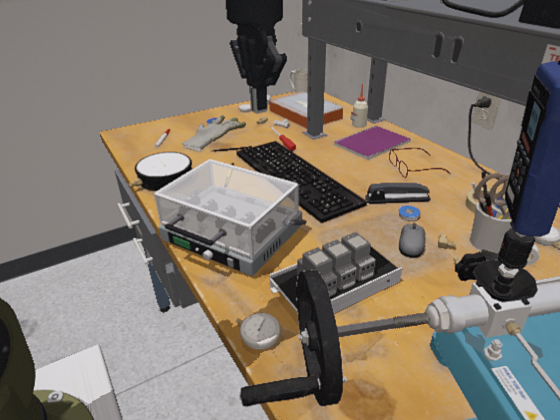

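View pics/w13.png

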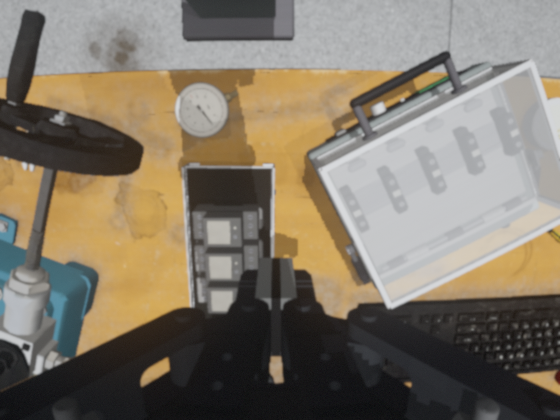

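View pics/t13.png

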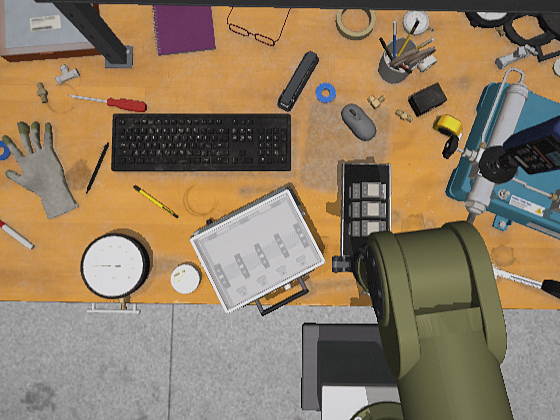

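Run:
```python
from h import *
im,dt=vision.grab_frame("top"); D=np.load("d0.npz")
r=np.s_[215:300,215:310]
print("depth diff hood",np.median(dt[r]-D["d"][r]), np.percentile(dt[r]-D["d"][r],[10,90]))
ticket.close_job() if 'ticket' in globals() else __import__('station').ticket.close_job(); S()
```

```text
depth diff hood -6.842613e-05 [-0.0035341   0.00353098]
the job is handed in; nothing more can be done
the job is handed in; nothing more can be done
```

I opened the hood, moved the converters to the shelf, shut the hood again and handed the job in at about 63 s. No verdict was reported.

- **Hood opening:** I lifted the handle bar from below with the closed fingers, past the springs' balance point. After I let go it carried on to its stop and stayed open throughout the work.
- **Converters:** Only three were there, with the third seat from the left empty. Each came straight up off its catch and now stands on the shelf, about 44 mm centre to centre and within about 1–2 mm of the shelf's midline. All are square to within about 1°, and none slipped in the grip or was knocked aside.
- **Hood closing:** I pushed the bar forward from behind until the springs took the hood down, then moved the arm clear.

**Last checks:**
- The hood's depth reading matches the starting picture: median difference under 0.1 mm, with pixel noise of ±3.5 mm. So it is shut.
- The gauge, mouse and tin look unmoved.
- In the last wrist picture the fingers partly hid the far converter, so its reading was off (0.055 m across, apparent size 38 mm). The unobstructed reading before shutting the hood, and the last scene and top pictures, show it in line.
- No check failed.

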